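# Close the sample reader and start it with its two-key pod

### The arm

A 6-joint arm with a two-finger parallel gripper is mounted at the origin on the work surface. World frame = base frame: x ahead of the robot, y to its left, z up, the work surface at z = 0. Lengths are in mm, angles in rad, forces in N, time in s.
With the tool pointing down it reaches from about 400 to 925 mm from the base axis. Payload 3.4 kg.
Tool frame: the origin (TCP) lies midway between the tips of the shut fingers; the grasp point (between the pads) lies 19 mm behind it; x points along the fingers, y is the direction in which the jaws open and shut, and the axes are right-handed (so a half turn about x gives the same grasp; the last joint's range is limited). The gripper opens to 85 mm and grips with 20 to 120 N. Pads are 22 mm wide; open, the fingers measure 114 mm over their backs; the gripper's body (76 mm by 85 mm) begins 54 mm behind the grasp point. The pads swing forward as they close: fully open they stand 13 mm farther back than shut.
Start: joints at [-1.347, 0.307, 1.506, -0, 1.328, -0.073], TCP at [168.691, -549.704, 207.105] pointing down, gripper open.
Joint ranges: [-3.12, 3.12], [-1.05, 2.28], [0.14, 2.33], [-1.42, 4.57], [0.1, 2.73], [-2.68, 2.68]. Speed limits (rad/s): [2.57, 2.57, 3.14, 3.14, 3.14, 3.14].

### API

Orientations are given as a unit quaternion [x, y, z, w].
In Python, from cell import sensors, imaging, workorder gives the robot as it stands. The module is installed in compiled form; this text tells all that it offers.
- The arm moves only by the tool step_arm, never from a script. Its argument "plan" is text: rows parted by semicolons, each of 4 numbers parted by spaces: the shift along the tool's x, y, z in cm, then the turn about the tool's x in rad. A call has 1 to 12 rows; each row is the pose to reach, as a shift and turn from the pose measured when the call began, along the tool's axes at that moment; what a row does not reach only later rows make up. A row lasts 1/12 s, in which the tool goes at most 41.7 mm and 7.16 degrees, less where a joint would pass 70% of its speed; a pose out of reach is approached as far as the arm can. A call with a gripper value outside its range is refused whole. "grip" is the closure, from -1 (fully open) to 1 (shut), so that 0 is half open, set as the call begins (left out, the last holds). The fingers move at their own pace and stop on an object; "grip_force" is the grip in N (left out, the last holds). Time passes only in rows, so rows that repeat a pose let the fingers close. It gives the time, the measured TCP pose, the force and the opening at its end, in the units of the state.
- sensors.read_state(): the state, without advancing time (a new reading comes with each control period).
- imaging.get_image(name): name is "side" or "top"; returns the picture (420x560x3 uint8, blue, green, red); there is no depth.
- imaging.get_calibration(name): a dict with "intrinsics" (3x3 intrinsics, pixels), "k1" (the pictures are not rectified: a ray, as slopes to the right and down, at radius r is drawn at 1 + k1 r^2 times it, then the intrinsics apply), "R" (3x3) and "t" (3): a world point X has camera coordinates R X + t. Camera axes: x right, y down, z forward; pixel columns grow to the right and rows downward; lengths in mm; the calibration is good to about 2 mm. A picture is of the moment at which its call begins. get_calibration takes no time and is no camera call.
- workorder.hand_in(): hands the job in, once; it reports no verdict.
The state is a dict: "time_s": time; "joint_pos": joint angles; "qd": joint speeds; "effort": joint torques, N m; "eef_pos": TCP position; "eef_rot": TCP orientation; "force": force on the tool from outside, world axes, zero at the start; "moment": the same for the moment, N m; "finger_gap": opening from 0.0 (shut) to 1.0 (fully open).
Only numpy, scipy, OpenCV 4.12 (cv2) and the standard library are available. Lean on these libraries where they do the work, as an engineer would, in place of code of your own. Each camera call takes 0.05 s, during which the arm holds its last target. There are 200 camera calls.

### The job

Push the reader's tray fully home, leaving the pot standing in it. Then press the two green start keys on the grey pod together, one fingertip on each, hold both fully down for three seconds, and let both go. Lift nothing, press no green key on its own or before the tray is home, keep off the red stop key between them, and leave everything else where it stands.

Things in the scene. Friction and masses are not known exactly. Their poses are not given: they have to be found in the camera images.
- reader: Fixed white bench-top sample reader, 240 deep (x) x 220 wide (y) x 120 mm high. Origin on the table below the middle of its front face; its own +x points into the machine (the way the tray closes), z up.
- tray (a joint): How far the reader's tray stands out, m: 0 = fully home, 0.11 = end of travel. It slides along the reader's -x as it opens, needs about 2 N to move (plus a little more the faster it goes), has no spring or latch, stays where it is left and meets a firm stop at 0. It starts 0.06 to 0.10 out.
- tray_push (a point): Centre of the front face of the blue push block on the tray's front. The block is 80 wide x 46 high (20 to 66 mm above the table) and stands 38 mm proud of the tray's grey front panel (136 wide, 16 to 98 mm above the table, 12 thick). The face looks along the reader's -x; with the tray home it is 51 mm in front of the reader's front face. Moves with the tray.
- pot_mid (a point): Middle (half-way up) of the closed green sample pot, white cap, 66 mm diameter, 45 mm high, about 0.12 kg, standing in a close-fitting pocket of the tray (its foot 24 mm, its cap 69 mm above the table), 110 mm behind the push face. It rides in with the tray and can only come straight up out of its pocket.
- pot (a joint): How far the pot is lifted out of its pocket, m: 0 = standing in it.
- pod: Fixed grey start pod, 100 (x) x 160 (y) x 45 mm high, origin under its centre. The keys lie in a row along its own y axis: green at y = +31 mm, red stop key at y = 0, green at y = -31 mm. A yellow bar marks its +x edge.
- key_left_top (a point): Centre of the top of the green start key at the pod's +y end: 27 mm diameter, its top 12 mm above the pod (57 mm above the table) when up. Moves down with the key.
- key_right_top (a point): Centre of the top of the other, identical green start key, 62 mm from the first.
- key_left (a joint): How far the +y green key is pressed, m: 0 = up, 0.007 = fully down. Spring key: starts to move at about 1.2 N, fully down at about 4 N, springs back.
- key_right (a joint): The same for the -y green key.
- stop_key (a joint): How far the small red stop key is pressed, m: 0 = up, 0.004 = fully down. 16 mm diameter, midway between the green keys, its top 6 mm above the pod (51 mm above the table).
- jar_mid (a point): Middle of a loose amber jar, orange cap, 48 mm diameter, 60 high, in front of the pod (bystander).
- wash_bottle_mid (a point): Middle of a loose green wash bottle, red cap, 64 mm diameter, 170 high, behind the pod (bystander).
- dish_mid (a point): Middle of a loose glass dish, 90 mm diameter, 18 high (bystander).
- spare_pot_mid (a point): Middle of a second sample pot, like the first, standing on top of the reader towards its front (bystander).
- beaker_mid (a point): Middle of a loose glass beaker, 70 mm diameter, 90 high (bystander).
- spatula_grip (a point): Handle of a loose 180 mm spatula lying on the table (bystander).
- tip_box_mid (a point): Middle of a loose blue box, 90 x 60 x 60 mm high (bystander).
Mind the look-alikes: they are no part of the job. Several things look just like the pod: the one meant starts farthest from the robot's base.

How it is judged:
By the outcome, as a careful person would: the job done as asked, in the order asked, and still so for the second after the job is handed in, with the robot touching nothing.
It also fails if it takes over 64 s, if anything falls off the work surface, if the arm or the gripper's body presses on something with over 40 N, if the wrist force passes 120 N, or if a joint passes its speed limit or range.

## Working session

There is one attempt and no reset: what is moved stays moved. The work goes in short steps, Python scripts to look and compute and a tool call to move; the robot and the scene stay as the last step left them, time stands still between calls to the robot, and variables do not carry over. Pictures are saved under pics/ and viewed, about 8 in all and at most 12, crops included, and the job is handed in when it is done.

Besides the shell and the picture viewer there is one more tool, called after "Request:" as name(argument=value, ...) on one line, values as JSON. step_arm: Moves the arm, as the interface text tells. Its arguments: {"type":"object","properties":{"plan":{"type":"string"},"grip":{"type":"number"},"grip_force":{"type":"number"}},"required":["plan"]}

```bash
mkdir -p pics; ls; python3 - <<'E'
from cell import sensors, imaging
import cv2,numpy as np
s=sensors.read_state();print({k:np.round(v,3) for k,v in s.items()})
for n in("top","side"):
    im=imaging.get_image(n);np.save(f"pics/{n}0.npy",im);cv2.imwrite(f"pics/{n}0.png",cv2.resize(im,(784,588),interpolation=cv2.INTER_CUBIC))
    c=imaging.get_calibration(n);print(n,{k:np.round(v,4).tolist() for k,v in c.items()}, (-np.array(c["R"]).T@np.array(c["t"])).round())
E
```

```text
pics
{'time_s': np.float64(0.0), 'joint_pos': array([-1.347,  0.308,  1.508, -0.   ,  1.328, -0.074]), 'qd': array([ 0.   , -0.   , -0.   ,  0.001,  0.002,  0.   ]), 'effort': array([-1.0000e-03, -4.5755e+01, -2.5191e+01,  0.0000e+00,  1.4000e-02,
       -0.0000e+00]), 'eef_pos': array([ 168.518, -548.983,  206.205]), 'eef_rot': array([-0.699, -0.106,  0.699, -0.104]), 'force': array([-0.492, -0.381,  0.635]), 'moment': array([-0.048, -0.031, -0.021]), 'finger_gap': np.float64(1.003)}
top {'intrinsics': [[456.068, 0.0, 284.3953], [0.0, 456.068, 218.3074], [0.0, 0.0, 1.0]], 'k1': -0.0398, 'R': [[0.0217, -0.9997, 0.009], [-0.9829, -0.023, -0.1825], [0.1826, -0.0049, -0.9832]], 't': [-26.9241, 540.5776, 1193.2824]} [ 314.   -9. 1272.]
side {'intrinsics': [[464.6858, 0.0, 275.937], [0.0, 464.6858, 219.7804], [0.0, 0.0, 1.0]], 'k1': -0.0829, 'R': [[-0.9926, -0.1206, -0.0125], [-0.0584, 0.566, -0.8223], [0.1063, -0.8155, -0.5689]], 't': [543.3711, 130.3303, 1145.5547]} [425. 926. 766.]
```

View pics/top0.png

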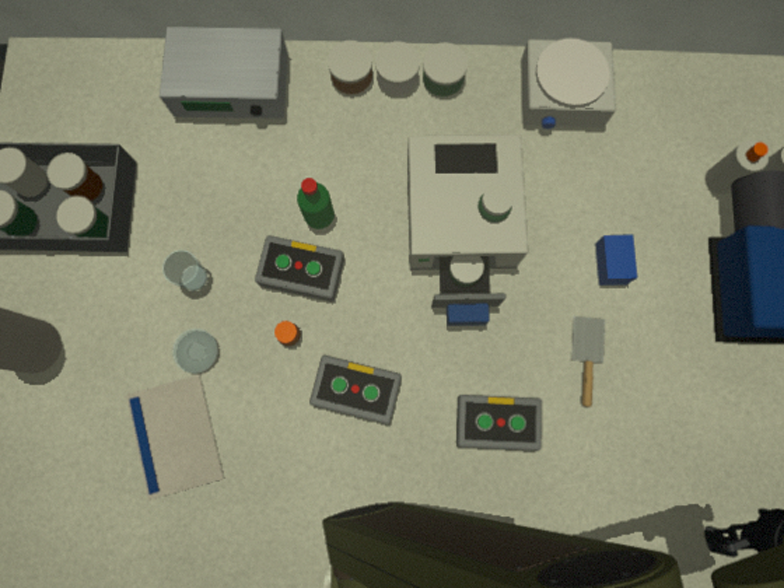

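View pics/side0.png

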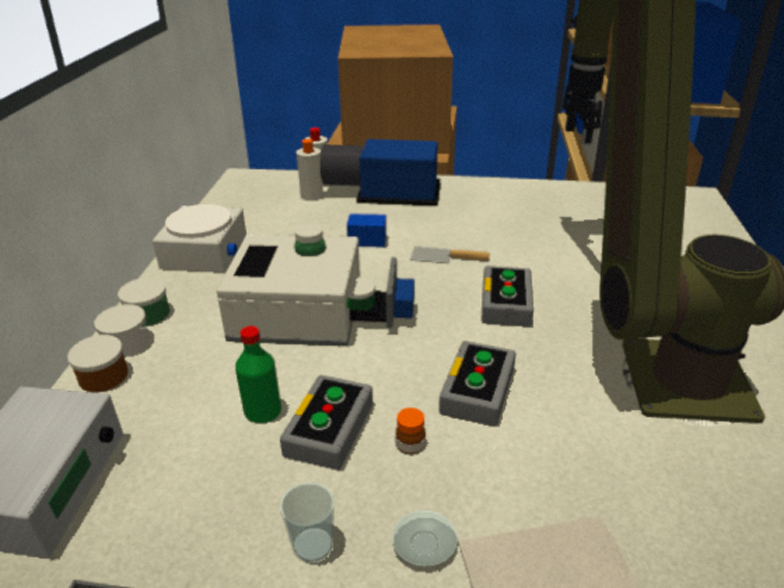

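The top view shows three pods, at about (300,267), (356,389) and (500,423) px in the enlarged picture. The one at (300,267) has the jar in front and the bottle behind, and it is farthest from the base, so it fits the description. The tray's blue block is at (468,315). Next I'll measure these and crop to confirm.

```bash
cat > h.py <<'E'
import cv2,numpy as np
from cell import imaging
from scipy.spatial.transform import Rotation as Ro
def ray(n,px):
    c=imaging.get_calibration(n);K=np.array(c["intrinsics"]);R=np.array(c["R"]);t=np.array(c["t"])
    d=cv2.undistortPoints(np.array([[px]],float),K,np.array([c["k1"],0,0,0,0.]))[0,0]  # refined below
    s=(np.array(px)-K[:2,2])/K[[0,1],[0,1]];d=s.copy()
    for _ in range(20): d=s/(1+c["k1"]*(d@d))
    return -R.T@t, R.T@np.array([d[0],d[1],1])
def onz(n,px,z):
    o,d=ray(n,px);return o+d*(z-o[2])/d[2]
def tri(p,q):
    a,u=ray("top",p);b,v=ray("side",q)
    s=np.linalg.lstsq(np.c_[u,-v],b-a,rcond=None)[0]
    return (a+u*s[0]+b+v*s[1])/2, np.linalg.norm(a+u*s[0]-b-v*s[1])
def blobs(im,lo,hi,amin=20):
    m=cv2.inRange(cv2.cvtColor(im,cv2.COLOR_BGR2HSV),lo,hi)
    n,l,st,ce=cv2.connectedComponentsWithStats(m)
    return [(ce[i].round(2),st[i].tolist(),np.argwhere(l==i)[:,::-1]) for i in range(1,n) if st[i,4]>=amin]
E
python3 - <<'E'
from h import *
T=np.load("pics/top0.npy");S=np.load("pics/side0.npy")
for n,im in(("top",T),("side",S)):
    print(n,"green")
    for c,s,p in blobs(im,(45,90,70),(80,255,255),40): print(c,s,onz(n,c,57).round(1))
    print(n,"blue")
    for c,s,p in blobs(im,(100,110,40),(125,255,255),60):
        if s[4]<900: print(c,s,np.round(cv2.boxPoints(cv2.minAreaRect(p.astype(np.float32))),1).tolist())
    print(n,"yellow")
    for c,s,p in blobs(im,(20,150,120),(32,255,255),15): print(c,s,onz(n,c,45).round(1))
a=cv2.resize(T[155:245,165:375],None,fx=3.5,fy=3.5,interpolation=2)
b=cv2.resize(S[170:350,145:355],(735,0) if 0 else None,fx=3.5,fy=3.5,interpolation=2)[:280]
b=cv2.resize(S[170:250,215:425-0],None,fx=3.5,fy=3.5,interpolation=2)
cv2.imwrite("pics/crop1.png",np.vstack([a,b[:, :a.shape[1]]]))
E
```

```text
top green
[224.15 143.41] [213, 131, 23, 22, 249] [748.8 158.4  57. ]
[201.51 186.18] [197, 182, 10, 9, 72] [624.1 214.8  57. ]
[223.29 191.1 ] [219, 187, 10, 9, 70] [611.6 154.3  57. ]
[241.97 274.44] [238, 270, 9, 10, 73] [385.9  94.4  57. ]
[264.58 280.1 ] [260, 276, 10, 9, 72] [372.3  34.1  57. ]
[345.94 300.94] [341, 297, 11, 9, 72] [ 322.5 -181.3   57. ]
[369.28 301.96] [365, 298, 10, 9, 74] [ 321.1 -242.9   57. ]
top blue
[442.38 183.29] [431, 168, 24, 33, 656] [[429.70001220703125, 168.60000610351562], [451.1000061035156, 166.3000030517578], [454.5, 198.60000610351562], [433.1000061035156, 200.8000030517578]]
[334.18 223.25] [320, 217, 29, 13, 342] [[320.0, 217.0], [348.0, 217.0], [348.0, 229.0], [320.0, 229.0]]
[102.5  317.82] [93, 284, 20, 68, 424] [[92.30000305175781, 285.0], [98.4000015258789, 283.70001220703125], [112.69999694824219, 350.20001220703125], [106.5, 351.5]]
top yellow
[216.49 175.55] [208, 172, 18, 8, 74] [658.6 176.9  45. ]
[257.18 262.65] [248, 259, 19, 8, 80] [419.   55.8  45. ]
[357.81 285.82] [349, 284, 18, 5, 79] [ 363.1 -214.9   45. ]
side green
[219.
[... 632 characters left out ...]
[405.8999938964844, 70.5]]
[413.39  88.31] [411, 81, 6, 15, 61] [[411.0, 81.0], [416.0, 81.0], [416.0, 95.0], [411.0, 95.0]]
[399.89 113.3 ] [395, 93, 11, 35, 254] [[394.0, 126.9000015258789], [398.29998779296875, 92.9000015258789], [407.6000061035156, 94.0999984741211], [403.3999938964844, 128.0]]
[262.21 163.3 ] [248, 153, 27, 23, 541] [[248.0, 153.0], [274.0, 153.0], [274.0, 175.0], [248.0, 175.0]]
[287.87 213.24] [281, 200, 14, 27, 353] [[281.0, 200.0], [294.0, 200.0], [294.0, 226.0], [281.0, 226.0]]
side yellow
[348.04 202.4 ] [346, 198, 5, 10, 47] [ 364.  -215.7   45. ]
[325.44 261.3 ] [321, 255, 10, 14, 70] [419.8  55.4  45. ]
[216.9  288.49] [211, 281, 13, 16, 81] [659.6 177.2  45. ]
```

View pics/crop1.png

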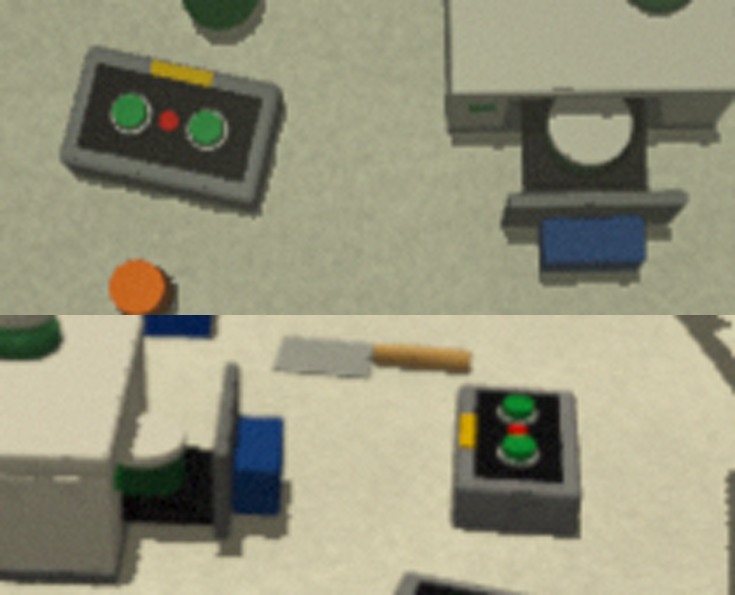

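The crop confirms that pod: two green keys with the red one between, yellow bar on the far side, jar in front and bottle behind. The tray is out, with the blue block centred near (334,223) px in the raw top picture.

```bash
python3 - <<'E'
from h import *
from cell import sensors
T=np.load("pics/top0.npy");S=np.load("pics/side0.npy")
tg=[c for c,s,p in blobs(T,(45,90,70),(80,255,255),40)];sg=[c for c,s,p in blobs(S,(45,90,70),(80,255,255),40)]
print("L",tri(tg[1],sg[7]),"R",tri(tg[2],sg[6]))
w=[onz("top",np.array(p)/1.4,120).round(1) for p in((408,137),(523,135),(410,256),(526,252))];print("roof",w)
# block front edge: brightness step along columns
v=cv2.cvtColor(T,cv2.COLOR_BGR2HSV)[...,2].astype(int)
for c in(322,328,334,340,346): print(c,v[212:236,c])
for q in((320,217.),(348.5,216.5),(320,226.5),(348.5,226)): print("blk66",onz("top",q,66).round(1))
bs=[(294.5,201),(294,226),(281,200)]
for q,z in zip(bs,(66,20,66)): print("side",onz("side",q,z).round(1))
r=Ro.from_quat(sensors.read_state()["eef_rot"]).as_matrix();print(r.round(3))
E
```

```text
L (array([625.33248645, 215.39915244,  53.6846652 ]), np.float64(0.7906304367410836)) R (array([613.07297143, 154.82898753,  53.28666796]), np.float64(1.129723709024822))
roof [array([860.4, -26.2, 120. ]), array([ 870.9, -249.6,  120. ]), array([622.5, -34.4, 120. ]), array([ 635.7, -251.3,  120. ])]
322 [102  97  69  59  56  71  97  97 102 100  97 102  97  98 101 102 101  90
  65  52  63  91  89  91]
328 [106  94  62  55  54  70  94 100 100  99  95  98 101  99  96  95 101  86
  61  53  66  85  91  89]
334 [ 95  72  60  58  52  68  96  97  97 101  98 101  98  96  97  99  94  85
  62  55  69  86  88 111]
340 [108  88  63  57  63  93 102  97 100 103 100  96  99  99  99 100  95  82
  58  54  67  87  91 111]
346 [107  84  59  54  64  95 100  96  95  99 100  99  97 103  99  98  99  82
  59  55  74  89  90 115]
blk66 [ 543.9 -110.4   66. ]
blk66 [ 547.1 -187.4   66. ]
blk66 [ 517.9 -110.6   66. ]
blk66 [ 521.1 -187.3   66. ]
side [ 515.2 -174.4   66. ]
side [ 511.2 -118.1   20. ]
side [ 553.6 -175.8   66. ]
[[-0.     0.293 -0.956]
 [ 0.002 -0.956 -0.293]
 [-1.    -0.002 -0.   ]]
```

Key spacing measures about 61.6 mm at a height of about 54 mm, which is plausible. The block face is at about (512,-149), so the tray is roughly 66 mm out, and the reader yaw is about +0.045. I'll move to the front of the block with the gripper shut.

Request:
step_arm(plan="0 -1.5 -2 0.05; 0 -4 -5.5 0.15; 0 -6.5 -9 0.253; 0 -9 -12.5 0.253; 0 -11.5 -16 0.253; 0 -14 -19.5 0.253; 0 -17 -23.5 0.253; 0 -20 -27.5 0.253; 0 -22.5 -31 0.253; 0 -25 -34.5 0.253; 0 -27.2 -37.8 0.253; 0 -29.2 -40.5 0.253", grip=1)

```text
time_s: 1.1
eef_pos: [461.0, -161.8, 206.7]
eef_rot: [-0.707, -0.016, 0.707, -0.015]
force: [0.6, -0.8, -0.8]
finger_gap: 0.002
```

Request:
step_arm(plan="0 0 0 0; 0 0 0 0")

```text
time_s: 1.27
eef_pos: [461.8, -159.6, 206.3]
eef_rot: [-0.706, -0.018, 0.707, -0.017]
force: [-0.0, -0.8, 0.0]
finger_gap: -0.004
```

Request:
step_arm(plan="3 -0.8 0 0; 6 -0.8 0 0; 9 -0.8 0 0; 12 -0.8 0 0; 14.5 -0.8 0 0; 16 -0.8 0 0; 16 -0.8 0 0; 16 -0.8 0 0")

```text
time_s: 1.93
eef_pos: [459.6, -152.1, 45.6]
eef_rot: [-0.705, -0.018, 0.708, -0.016]
force: [0.3, -0.7, -0.1]
finger_gap: 0.002
```

```bash
python3 - <<'E'
from h import *
from cell import sensors
s=sensors.read_state();print(s["time_s"],s["eef_pos"].round(1) if hasattr(s["eef_pos"],'round') else s["eef_pos"],s["force"],Ro.from_quat(s["eef_rot"]).as_matrix().round(3))
T=imaging.get_image("top");S=imaging.get_image("side")
a=cv2.resize(T[140:260,260:400],(400,343),interpolation=2);b=cv2.resize(S[120:240,240:380],(400,343),interpolation=2)
cv2.imwrite("pics/c2.png",np.hstack([a,b]))
E
```

```text
1.9333 [ 459.6 -152.1   45.6] [ 0.34057397 -0.68447203 -0.07290195] [[-0.004  0.048 -0.999]
 [ 0.003 -0.999 -0.048]
 [-1.    -0.003  0.004]]
```

View pics/c2.png

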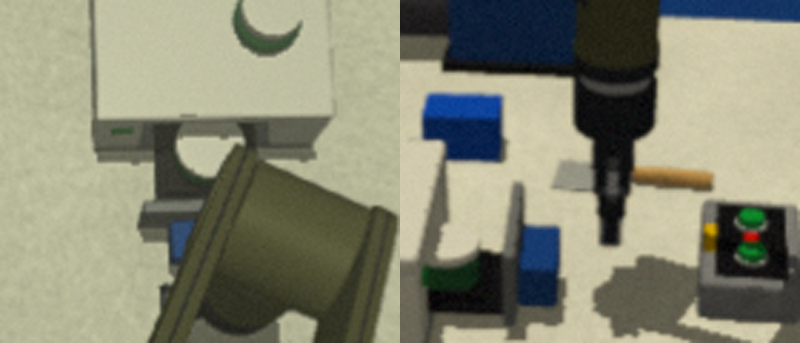

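The tip is in front of the block at block height, and the block is clear of it in the side view. Now I'll push.

Request:
step_arm(plan="0 0 -1 0; 0 0 -2.2 0; 0 0 -3.2 0; 0 0 -4 0; 0 0 -4.7 0; 0 0 -5.4 0; 0 0 -6.1 0; 0 0 -6.8 0; 0 0 -7.5 0; 0 0 -8.2 0; 0 0 -8.8 0; 0 0 -9.3 0")

```text
time_s: 3.03
eef_pos: [554.4, -147.8, 46.9]
eef_rot: [-0.706, -0.018, 0.707, -0.017]
force: [-2.1, -0.6, 0.7]
finger_gap: 0.003
```

Request:
step_arm(plan="0 0 -0.3 0; 0 0 -0.6 0; 0 0 -0.8 0")

```text
time_s: 3.28
eef_pos: [562.5, -147.5, 46.9]
eef_rot: [-0.706, -0.018, 0.707, -0.017]
force: [-2.8, 0.1, 1.2]
finger_gap: 0.002
```

Request:
step_arm(plan="0 0 -0.2 0; 0 0 -0.4 0; 0 0 -0.6 0; 0 0 -0.6 0")

```text
time_s: 3.62
eef_pos: [569.1, -147.2, 46.9]
eef_rot: [-0.707, -0.018, 0.707, -0.017]
force: [-0.5, -0.4, 0.3]
finger_gap: 0.001
```

Request:
step_arm(plan="0 0 -0.2 0; 0 0 -0.4 0; 0 0 -0.6 0; 0 0 -0.6 0")

```text
time_s: 3.95
eef_pos: [575.7, -146.9, 46.8]
eef_rot: [-0.707, -0.018, 0.707, -0.017]
force: [-0.9, -0.5, 0.4]
finger_gap: 0.007
```

Request:
step_arm(plan="0 0 -0.2 0; 0 0 -0.3 0; 0 0 -0.4 0")

```text
time_s: 4.2
eef_pos: [579.7, -146.7, 46.8]
eef_rot: [-0.707, -0.018, 0.707, -0.017]
force: [-1.7, -1.0, 0.3]
finger_gap: 0.002
```

```bash
python3 - <<'E'
from h import *
T=imaging.get_image("top");S=imaging.get_image("side")
a=cv2.resize(T[140:260,260:400],(400,343),interpolation=2);b=cv2.resize(S[150:240,220:325],(400,343),interpolation=2)
cv2.imwrite("pics/c3.png",np.hstack([a,b]))
E
```

```text
(no output)
```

View pics/c3.png

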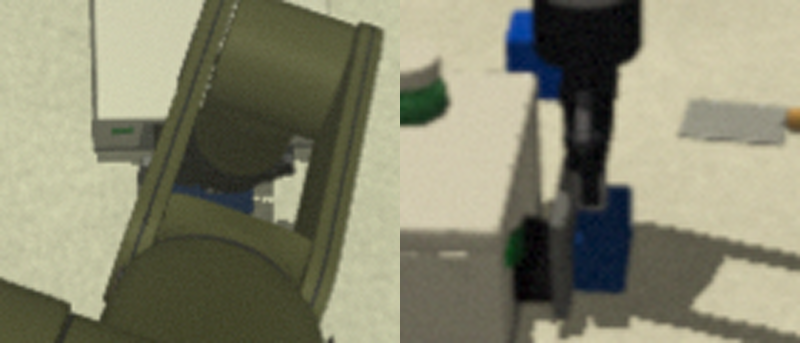

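The side view is puzzling: the tip seems to overlap the block. I'll check with numbers.

```bash
python3 - <<'E'
from h import *
def proj(n,X):
    c=imaging.get_calibration(n);x=np.array(c["R"])@np.array(X)+c["t"];s=x[:2]/x[2];s=s*(1+c["k1"]*(s@s))
    return np.array(c["intrinsics"])[:2,:2]@s+np.array(c["intrinsics"])[:2,2]
S=imaging.get_image("side");k=400/105
for X in((579.7,-146.7,46.8),(579.7,-146.7,66),(568,-146.7,66),(590,-146.7,66)): 
    p=proj("side",X);print(X,p.round(1),((p-[220,150])*k).round(0)+[400,0])
B=blobs(S,(100,110,40),(125,255,255),60)
for c,s,p in B:
    if 255<c[0]<300 and 190<c[1]<240: print(c,s)
for q in((280.4,199),(280,227),(280.4,199.)): print(onz("side",q,66).round(1),onz("side",q,20).round(1))
cv2.imwrite("pics/c4.png",cv2.resize(S[165:235,235:305],(590,590),interpolation=2))
E
```

```text
(579.7, -146.7, 46.8) [270.6 210.8] [593. 232.]
(579.7, -146.7, 66) [270.5 205.1] [592. 210.]
(568, -146.7, 66) [274.7 205.3] [608. 211.]
(590, -146.7, 66) [266.8 204.9] [578. 209.]
[272.71 214.05] [265, 200, 15, 27, 311]
[ 555.8 -180.9   66. ] [ 564.4 -253.7   20. ]
[541.5 -45.5  66. ] [ 549.2 -109.3   20. ]
[ 555.8 -180.9   66. ] [ 564.4 -253.7   20. ]
```

View pics/c4.png

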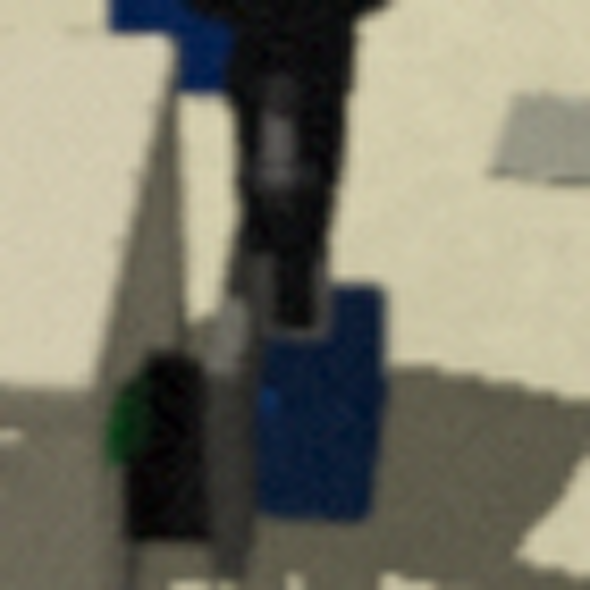

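The tip is really on top of the block, bearing on the grey panel. The picture puts it about 19 mm higher than the reported TCP, so the tray is still about 25 mm out. I'll back off, drop lower and push on the block face instead; z≈24 works whichever tip height is right.

Request:
step_arm(plan="-0.5 0 0.3 0; -1 0 1 0; -1 0 3 0; -1 0 5 0; -1 0 6.5 0; -1 0 7 0; 0 0 7 0; 1.2 0 7 0; 2.3 0 7 0; 2.3 0 7 0; 2.3 0 7 0")

```text
time_s: 5.27
eef_pos: [510.7, -150.1, 23.1]
eef_rot: [-0.707, -0.018, 0.707, -0.017]
force: [-0.5, -0.2, -0.5]
finger_gap: -0.004
```

```bash
python3 - <<'E'
from h import *
from cell import sensors
s=sensors.read_state();X=np.array(s["eef_pos"]);print(X.round(1),s["force"])
S=imaging.get_image("side")
cv2.imwrite("pics/c5.png",cv2.resize(S[150:240,230:350],(640,480),interpolation=2))
def proj(n,X):
    c=imaging.get_calibration(n);x=np.array(c["R"])@np.array(X)+c["t"];s=x[:2]/x[2];s=s*(1+c["k1"]*(s@s))
    return np.array(c["intrinsics"])[:2,:2]@s+np.array(c["intrinsics"])[:2,2]
for dz in(0,10,19,25): print(dz,((proj("side",X+[0,0,dz])-[230,150])*5.333).round())
E
```

```text
[ 510.7 -150.1   23.1] [-0.46857562 -0.24487838 -0.46556372]
0 [348. 366.]
10 [348. 350.]
19 [348. 336.]
25 [348. 326.]
```

View pics/c5.png

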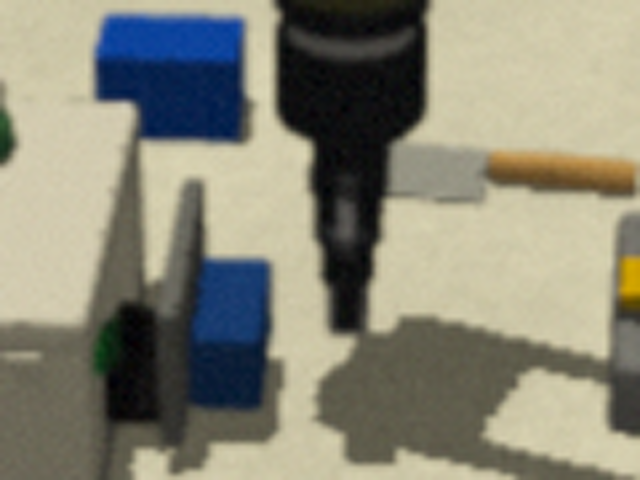

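The tip is now mid-height in front of the block face, about 21 mm above the reported TCP. I'll push.

Request:
step_arm(plan="0 0 -0.8 0; 0 0 -1.6 0; 0 0 -2.4 0; 0 0 -3 0; 0 0 -3.5 0; 0 0 -4 0; 0 0 -4.5 0; 0 0 -5 0; 0 0 -5.3 0; 0 0 -5.5 0")

```text
time_s: 6.15
eef_pos: [566.3, -147.5, 23.6]
eef_rot: [0.707, 0.018, -0.707, 0.017]
force: [-2.2, -0.3, 1.7]
finger_gap: -0.001
```

Request:
step_arm(plan="0 0 -0.2 0; 0 0 -0.4 0; 0 0 -0.6 0; 0 0 -0.6 0")

```text
time_s: 6.48
eef_pos: [568.1, -147.2, 23.3]
eef_rot: [-0.704, -0.018, 0.709, -0.017]
force: [-8.8, -2.6, 6.1]
finger_gap: 0.0
```

The force rises to about 9 N at x=568, as predicted for the stop. I'll press once more to seat it, then back off and look.

Request:
step_arm(plan="0 0 -0.5 0; 0 0 -0.8 0; 0 0 -0.8 0; 0 0 -0.8 0")

```text
time_s: 6.82
eef_pos: [567.6, -146.7, 22.7]
eef_rot: [-0.699, -0.019, 0.715, -0.017]
force: [-16.6, -5.0, 11.7]
finger_gap: -0.001
```

Request:
step_arm(plan="0 0 0.3 0; 0 0 1 0; 0 0 3 0; 0 0 5.5 0; -3 0 8 0; -6 0 9 0; -10 0 9 0; -14 0 9 0; -17 0 9 0; -17 0 9 0", grip=1)

```text
time_s: 7.65
eef_pos: [487.1, -153.5, 201.9]
eef_rot: [-0.704, -0.017, 0.709, -0.019]
force: [1.3, -0.6, 0.7]
finger_gap: 0.004
```

```bash
python3 - <<'E'
from h import *
from cell import sensors
s=sensors.read_state();print(np.round(s["eef_pos"],1),Ro.from_quat(s["eef_rot"]).as_matrix().round(3),s["time_s"])
S=imaging.get_image("side");T=imaging.get_image("top")
a=cv2.resize(S[150:240,220:310],(400,400),interpolation=2);b=cv2.resize(T[130:250,265:385],(400,400),interpolation=2)
cv2.imwrite("pics/c6.png",np.hstack([a,b]))
E
```

```text
[ 487.1 -153.5  201.9] [[-0.007  0.051 -0.999]
 [-0.003 -0.999 -0.051]
 [-1.     0.003  0.007]] 7.65
```

View pics/c6.png

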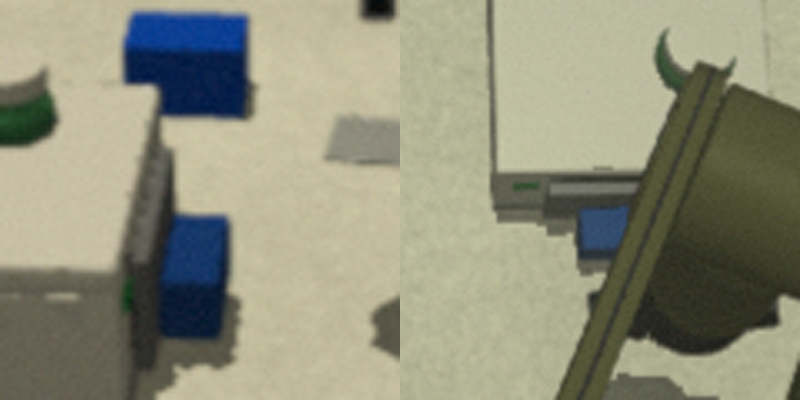

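The tray is home: the panel is flush with the reader and the push ended on a hard stop at 16 N. Now over the pod with the fingers set about 50 mm apart.

Request:
step_arm(plan="0 -2 -0.9 0.05; 0 -5 -2.2 0.15; 0 -8 -3.6 0.252; 0 -11 -4.9 0.252; 0 -14 -6.3 0.252; 0 -17.5 -7.9 0.252; 0 -21 -9.4 0.252; 0 -24.5 -11 0.252; 0 -28 -12.6 0.252; 0 -30.5 -13.7 0.252; 0 -32.5 -14.6 0.252; 0 -33.2 -14.9 0.252", grip=-0.18)

```text
time_s: 8.75
eef_pos: [615.3, 190.7, 191.7]
eef_rot: [-0.697, 0.07, 0.71, 0.07]
force: [0.3, 0.3, 0.1]
finger_gap: 0.588
```

Request:
step_arm(plan="0 0 0 0; 0 0 0 0")

```text
time_s: 8.92
eef_pos: [614.0, 190.7, 189.4]
eef_rot: [-0.696, 0.07, 0.712, 0.069]
force: [0.1, -0.3, -0.8]
finger_gap: 0.593
```

```bash
python3 - <<'E'
from h import *
from cell import sensors
s=sensors.read_state();R=Ro.from_quat(s["eef_rot"]).as_matrix();X=np.array(s["eef_pos"]);print(X.round(1),R.round(3))
d=np.array([619,186,0])-X;d[2]=0;print("tool shift cm",(R.T@d/10).round(2),"yaw",np.arctan2(R[1,1],R[0,1])+1.772)
E
```

```text
[614.  190.7 189.4] [[-0.023 -0.196 -0.98 ]
 [ 0.001 -0.981  0.196]
 [-1.     0.004  0.022]]
tool shift cm [-0.01  0.37 -0.58] yaw 0.004284899635066397
```

Request:
step_arm(plan="2 0.2 -0.4 0; 4 0.37 -0.7 0; 6 0.37 -0.8 0; 8 0.37 -0.8 0; 9.5 0.37 -0.8 0; 10.4 0.37 -0.8 0; 10.4 0.37 -0.8 0; 10.4 0.37 -0.8 0")

```text
time_s: 9.58
eef_pos: [618.3, 184.5, 85.0]
eef_rot: [-0.695, 0.071, 0.712, 0.069]
force: [-0.6, 0.2, 0.6]
finger_gap: 0.589
```

```bash
cat >> h.py <<'E'
def proj(n,X):
    c=imaging.get_calibration(n);x=np.array(c["R"])@np.array(X)+c["t"];s=x[:2]/x[2];s=s*(1+c["k1"]*(s@s))
    return np.array(c["intrinsics"])[:2,:2]@s+np.array(c["intrinsics"])[:2,2]
E
python3 - <<'E'
from h import *
from cell import sensors
s=sensors.read_state();R=Ro.from_quat(s["eef_rot"]).as_matrix();X=np.array(s["eef_pos"]);print(X.round(1),R.round(3),s["finger_gap"])
d=np.array([619,186,0])-X;d[2]=0;print("tool shift cm",(R.T@d/10).round(2))
S=imaging.get_image("side")
cv2.imwrite("pics/c7.png",cv2.resize(S[230:340,170:320],(750,550),interpolation=2))
for k in(-32,32):
  for dx in(0,-20,-26): print(k,dx,((proj("side",X+R@[dx,k,0])-[170,230])*5).round())
E
```

```text
[618.3 184.5  85. ] [[-0.024 -0.197 -0.98 ]
 [ 0.    -0.98   0.197]
 [-1.     0.004  0.024]] 0.5893746883120647
tool shift cm [-0.   -0.17 -0.04]
-32 0 [286. 292.]
-32 -20 [282. 257.]
-32 -26 [280. 246.]
32 0 [343. 198.]
32 -20 [339. 163.]
32 -26 [338. 153.]
```

View pics/c7.png

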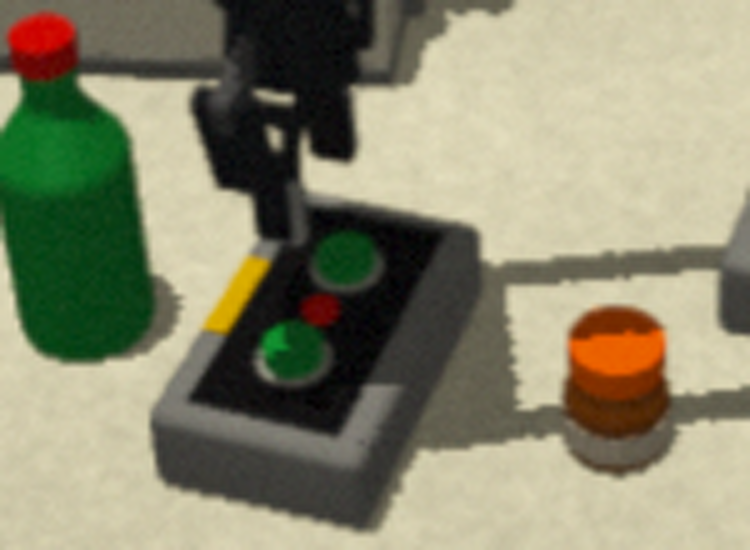

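The side view shows the tips at (282,242) and (335,158) px, about 27 mm above the reported TCP. They are centred over the keys at (292,350) and (345,258), with the fingers aligned to the key row. I'll descend to just above them and widen slightly.

Request:
step_arm(plan="1.5 -0.15 -0.1 0; 3 -0.15 -0.15 0; 4 -0.15 -0.15 0; 4.5 -0.15 -0.15 0; 4.5 -0.15 -0.15 0; 4.5 -0.15 -0.15 0", grip=-0.25)

```text
time_s: 10.13
eef_pos: [620.2, 186.2, 41.3]
eef_rot: [-0.696, 0.07, 0.711, 0.069]
force: [0.5, 0.5, 0.2]
finger_gap: 0.624
```

```bash
python3 - <<'E'
from h import *
from cell import sensors
s=sensors.read_state();R=Ro.from_quat(s["eef_rot"]).as_matrix();X=np.array(s["eef_pos"]);print(X.round(1),R.round(3),s["finger_gap"],s["force"],s["moment"])
d=np.array([619,186,0])-X;d[2]=0;print("tool shift cm",(R.T@d/10).round(2))
S=imaging.get_image("side");T=imaging.get_image("top")
a=cv2.resize(S[250:320,195:275],(480,420),interpolation=2);b=cv2.resize(T[160:230,185:240],(330,420),interpolation=2)
cv2.imwrite("pics/c8.png",np.hstack([a,b])[:,:800])
E
```

```text
[620.2 186.2  41.3] [[-0.022 -0.197 -0.98 ]
 [ 0.001 -0.98   0.197]
 [-1.     0.003  0.021]] 0.624302053835742 [0.51317639 0.52637016 0.16266959] [ 0.00923357 -0.04350059  0.01744312]
tool shift cm [0.   0.04 0.11]
```

View pics/c8.png

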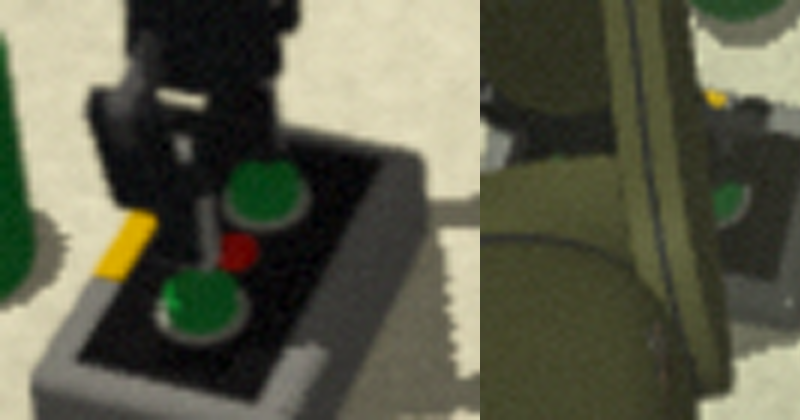

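```bash
python3 - <<'E'
from h import *
from cell import sensors
s=sensors.read_state();R=Ro.from_quat(s["eef_rot"]).as_matrix();X=np.array(s["eef_pos"])
f=lambda n,P:((proj(n,P)-[195,250])*6).round()
for k in(-31,31): print("tip",k,f("side",X+R@[-26,k,0]),"landing",f("side",(X+R@[-26,k,0])*[1,1,0]+[0,0,57]), "edges z±11", f("side",X+R@[-26,k,11]),f("side",X+R@[-26,k,-11]))
for P in((624.8,216.4,57),(612.6,155.6,57)): print("key",f("side",P))
S=imaging.get_image("side")
for c,q,p in blobs(S,(45,90,40),(85,255,255),30):
    if c[0]<260 and c[0]>215: print("blob",c,q,((c-[195,250])*6).round())
h=cv2.cvtColor(S,cv2.COLOR_BGR2HSV)[...,2]
for r in range(282,302,2): print(r,h[r,212:240])
E
```

```text
tip -31 [189. 267.] landing [191. 288.] edges z±11 [217. 273.] [161. 260.]
tip 31 [254. 156.] landing [256. 178.] edges z±11 [281. 162.] [227. 151.]
key [198. 288.]
key [263. 178.]
blob [238.5  281.29] [233, 277, 12, 10, 104] [261. 188.]
blob [228.15 299.65] [222, 295, 13, 11, 116] [199. 298.]
282 [187  98  31  21  19  14  17  20  18  17  15  12  15  18  20  19  29  39
  39  22  47  65  69  62  64  62  65  63]
284 [220 194 144  94  75  60  45  41  25  17  15  12  17  17  21  45  68  71
  54  32  54  69  69  64  62  67  67  67]
286 [218 217 217 213 217 215 206 190 127  37  17  19  21  16  15  33  63  74
  52  24  30  56  69  68  71  71  70  70]
288 [217 219 219 217 215 217 216 194 121  37  19  17  18  20  20  32  61  72
  59  29  28  29  42  45  47  41  42  47]
290 [219 221 218 215 217 211 182  99  35  15  16  16  18  14  21  23  50  72
  67  67  90  98  94  92  92  65  24  10]
292 [219 215 216 216 213 176  80  26  17  16  14  14  19  18  15  17  45  67
  71  73  85  99 101 100  95  70  27   8]
294 [218 218 214 204 155  65  18  19  19  23  18  16  26  37  39  49  61  73
  57  58  83  91  96  78  45  22   7  14]
296 [144 151 152 117  45  22  14  21  16  21  30  48  60  59  63  66  61  65
  64  61  62  48  25  12  10   4   8  11]
298 [124 111  73  25  19  18  15  17  23  32  77 103  70  64  64  66  66  65
  62  64  60  62  59  38  16  13  11   4]
300 [107  62  25  25  21  20  23  26  38  86 120 123 108  67  62  64  65  62
  62  62  65  62  67  66  40  16   9  13]
```

The predicted landing points are within 3 mm of the key centres. I'll nudge 2.5 mm in -x and press, both keys in one motion, watching the force.

Request:
step_arm(plan="0.3 0 0.2 0; 0.7 0 0.25 0; 1.2 0 0.25 0; 1.7 0 0.25 0; 1.7 0 0.25 0; 1.7 0 0.25 0")

```text
time_s: 10.78
eef_pos: [618.1, 187.0, 25.1]
eef_rot: [-0.696, 0.07, 0.711, 0.07]
force: [-1.3, -1.1, 5.0]
finger_gap: 0.628
```

```bash
python3 - <<'E'
from cell import sensors
s=sensors.read_state();print(s["eef_pos"],s["force"],s["moment"],s["finger_gap"])
E
```

```text
[618.05598925 186.98028717  25.07112946] [-1.2631491  -1.14125223  4.98838049] [-0.06266407  0.0916599  -0.00041213] 0.627995239739036
```

Request:
step_arm(plan="0.4 0 0 0; 0.7 0 0 0; 0.7 0 0 0")

```text
time_s: 11.03
eef_pos: [618.2, 187.0, 22.0]
eef_rot: [-0.697, 0.07, 0.71, 0.07]
force: [-6.6, -2.0, 23.9]
finger_gap: 0.624
```

Request:
step_arm(plan="0.2 0 0 0; 0.3 0 0 0; 0.3 0 0 0")

```text
time_s: 11.28
eef_pos: [618.3, 187.0, 22.0]
eef_rot: [-0.698, 0.07, 0.71, 0.07]
force: [-5.7, -2.1, 20.1]
finger_gap: 0.626
```

Both keys have bottomed: about 20 N in all, and the position no longer moves. Now I'll hold.

Request:
step_arm(plan="0.3 0 0 0; 0.3 0 0 0; 0.3 0 0 0; 0.3 0 0 0; 0.3 0 0 0; 0.3 0 0 0; 0.3 0 0 0; 0.3 0 0 0; 0.3 0 0 0; 0.3 0 0 0; 0.3 0 0 0; 0.3 0 0 0")

```text
time_s: 12.28
eef_pos: [618.3, 187.0, 22.0]
eef_rot: [-0.698, 0.069, 0.709, 0.07]
force: [-6.0, -1.2, 18.6]
finger_gap: 0.626
```

```bash
python3 - <<'E'
from h import *
from cell import sensors
s=sensors.read_state();R=Ro.from_quat(s["eef_rot"]).as_matrix();print(s["eef_pos"],s["force"],s["moment"],R.T@s["moment"],R.T@s["force"],R[:,1])
S=imaging.get_image("side");np.save("pics/press.npy",S)
cv2.imwrite("pics/c9.png",cv2.resize(S[255:315,200:270],(700,600),interpolation=2))
E
```

```text
[618.29739352 187.03027749  22.02979001] [-5.99778584 -1.21206451 18.56773443] [-0.21491585  0.86591231  0.02817357] [-0.02279175 -0.80685467  0.38112043] [-18.4726892    2.38255524   5.94024256] [-1.96291205e-01 -9.80545230e-01  9.02563037e-04]
```

View pics/c9.png

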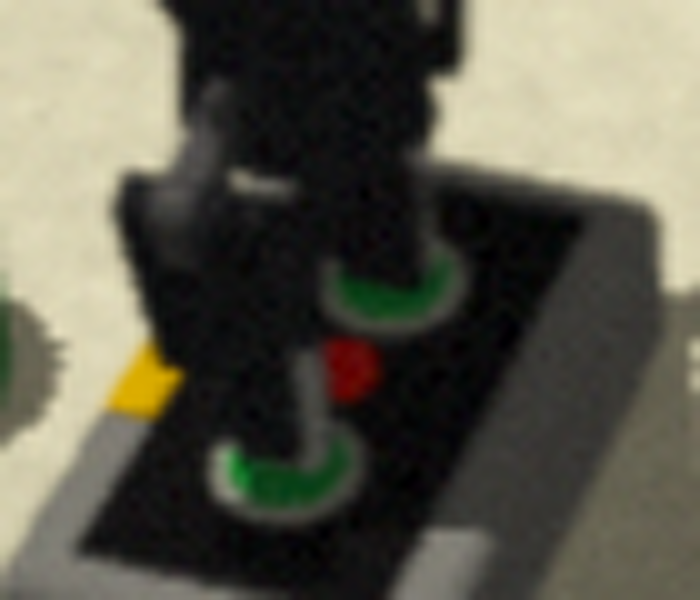

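The picture shows one fingertip on each green key, the red key clear, and the load split about evenly between the two keys. I'll go on holding.

Request:
step_arm(plan="0.3 0 0 0; 0.3 0 0 0; 0.3 0 0 0; 0.3 0 0 0; 0.3 0 0 0; 0.3 0 0 0; 0.3 0 0 0; 0.3 0 0 0; 0.3 0 0 0; 0.3 0 0 0; 0.3 0 0 0; 0.3 0 0 0")

```text
time_s: 13.33
eef_pos: [618.3, 187.0, 22.1]
eef_rot: [-0.698, 0.069, 0.709, 0.07]
force: [-5.0, -2.3, 18.2]
finger_gap: 0.628
```

Request:
step_arm(plan="0.3 0 0 0; 0.3 0 0 0; 0.3 0 0 0; 0.3 0 0 0; 0.3 0 0 0; 0.3 0 0 0; 0.3 0 0 0; 0.3 0 0 0; 0.3 0 0 0; 0.3 0 0 0; 0.3 0 0 0; 0.3 0 0 0")

```text
time_s: 14.33
eef_pos: [618.4, 187.1, 22.0]
eef_rot: [-0.699, 0.069, 0.708, 0.07]
force: [-5.5, -1.5, 19.4]
finger_gap: 0.623
```

Request:
step_arm(plan="0.3 0 0 0; 0.3 0 0 0; 0.3 0 0 0; 0.3 0 0 0; -1 0 0 0; -3 0 0 0; -6 0 0 0; -9 0 0 0; -12 0 0 0; -15 0 0 0; -17 0 0 0; -17 0 0 0")

```text
time_s: 15.33
eef_pos: [623.8, 187.3, 197.5]
eef_rot: [-0.702, 0.068, 0.705, 0.071]
force: [0.0, -0.8, 0.6]
finger_gap: 0.623
```

Request:
step_arm(plan="-1 0 3 0; -1 0 6 0; -1 0 9 0; -1 0 11 0; -1 0 11 0; -1 0 11 0")

```text
time_s: 15.83
eef_pos: [514.4, 208.8, 207.1]
eef_rot: [-0.702, 0.068, 0.706, 0.071]
force: [1.4, -0.2, -0.6]
finger_gap: 0.628
```

```bash
python3 - <<'E'
from h import *
from cell import sensors
s=sensors.read_state();print(s["time_s"],s["eef_pos"],s["force"])
S=imaging.get_image("side");T=imaging.get_image("top")
cv2.imwrite("pics/c10.png",np.hstack([cv2.resize(S,(400,300),interpolation=3),cv2.resize(T,(400,300),interpolation=3)]))
S0=np.load("pics/side0.npy")
for im in(S0,S): print([(c.tolist(),q[4]) for c,q,p in blobs(im,(45,90,60),(80,255,255),40)])
E
```

```text
15.8333 [514.38304161 208.77680146 207.12921555] [ 1.41018142 -0.20797392 -0.64719257]
[([220.46, 176.04], 113), ([362.71, 195.61], 56), ([362.81, 207.44], 59), ([182.59, 273.44], 1187), ([345.2, 254.51], 87), ([339.21, 270.48], 95), ([238.59, 280.81], 104), ([227.94, 299.18], 112), ([47.34, 338.51], 47)]
[([220.21, 175.96], 111), ([362.71, 195.66], 56), ([362.7, 207.54], 57), ([181.66, 273.05], 1054), ([345.24, 254.51], 88), ([339.09, 270.37], 79), ([238.62, 280.85], 105), ([227.95, 299.18], 112), ([47.12, 338.83], 42)]
```

View pics/c10.png

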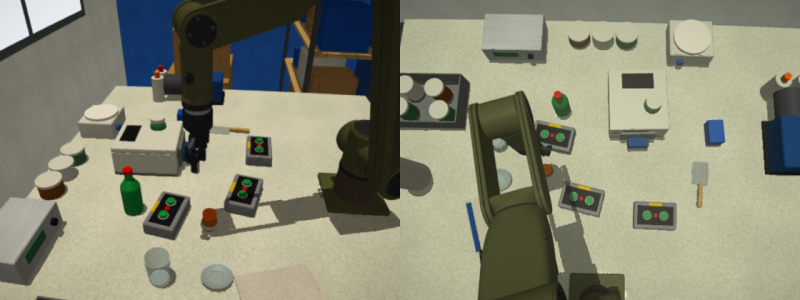

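Both keys are back up, the tray is home and nothing else has moved, so I'm handing in.

```bash
python3 -c "
from cell import workorder;print(workorder.hand_in())"
```

```text
the job is handed in; nothing more can be done
None
```

The tray is fully home with the pot in it, and both green keys on the farthest pod were pressed together, held and released. I handed the job in at about 16 s; it gave no verdict.

- **Tray:** It ended on a hard stop at about 16 N, and the pictures show the front panel flush with the reader. The pot is hidden inside now; I last saw it standing in its pocket on the way in, and nothing lifted it.
- **Keys:** I held both fully down from about 11.0 to 14.7 s, at 18–24 N in total, split roughly evenly. The close-up showed one fingertip on each key and the red key clear. Both keys sprang back to their starting positions.
- **Other things:** In the final pictures the bystanders stand where they were, and the arm was touching nothing.

**Disagreements:**
- **Tip height:** In the pictures the fingertips sat about 20–27 mm higher than the reported TCP, and I worked from the pictures. Because of this my first push slid over the block's top and bore on the grey panel, moving the tray only part of the way. I backed off and finished on the block's face.
- **Camera agreement:** The two cameras differed by about 4 mm on the keys' positions, well within the key size.

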